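# True up a drawer-frame corner with an assembly square

## Task

The end board of the instrument-drawer frame leans inwards on its loose corner pin. Pick up the assembly square by its handle and, keeping it flat and down at the table, first lay its long leg flush against the clamped rail without touching the end board; then slide it along the rail into the corner, pushing the end board out until it lies flush on the short leg and both faces touch. Finish while still gripping the square and pressing it lightly into the corner against both boards, and leave the other things on the table alone.

Things in the scene. Friction and masses are not known exactly. Their poses are not given: they have to be found in the camera images.
- square_handle (a point): Middle of the square's upright black handle, 64 mm above the square's underside. The handle measures 32 mm along x by 18 mm along y and reaches from 21 to 87 mm above the underside; its axis is 48 mm along x and 42 mm along y from the heel. x runs along the long leg away from the heel, y along the short leg away from the heel, z up.
- square_heel (a point): The outer corner (heel) of the assembly square, where the outer faces of its two legs meet, at its underside; same axes as square_handle. The long leg's outer face is the plane y = 0 here, the short leg's outer face is x = 0.
- square: The loose assembly square (0.35 kg), an L of plain aluminium lying flat right of the frame (lower y): legs 150 mm (long) and 110 mm (short) outside, each 22 mm wide and 30 mm high, with a low web between them that carries the handle. Origin on the handle's axis at the underside (height 0 on the table), axes as square_handle.
- frame_corner (a point): The inner corner of the drawer frame, on the table surface (height 0). x runs along the inner face of the rail away from the corner, y is square to it, pointing into the frame; z up. The square belongs with its heel here and its axes parallel to these. The frame does not move.
- rail: The plywood rail clamped to the table: 220 mm long from the corner, 18 mm thick, 32 mm high; its inner face is the plane y = 0 of frame_corner. It carries two clamps on its outer side, their tops 47 mm above the table. Same origin and axes as frame_corner.
- end_panel (a joint): Angle of the end board about its upright pin at the inner corner. 0 = exactly square to the rail; positive = leaning inwards over the frame (towards +x of frame_corner). It starts at 0.12 to 0.26, turns under a push of about 1.5 N at 100 mm from the pin, stays where it is left, and has no stop at 0 (it can go on to -0.15).
- end_board: The plywood end board that turns with joint end_panel: 180 mm long from the corner, 18 mm thick, top 32 mm above the table. This entry's pose is that of its fixed pin: origin at the inner corner on the table, axes as frame_corner; it does not turn with the board.
- jar: Bystander: white screw-top jar, 56 mm across, 85 mm high, beyond the frame. Origin at the centre of its underside.
- screwdriver: Bystander: screwdriver 190 mm long, lying on the table beyond the frame, about crosswise.
- bowl: Bystander: steel bowl, 100 mm across, 45 mm high, to the left of the frame. Origin at the centre of its underside.
Things that resemble listed ones, but are neither listed nor needed, are in the scene too. Several things have the shape of the square; the one meant has the colours described above. What is meant by the rail is not orange, and is the smaller of those in its own colour.

How it is judged:
On the way, in this order (a step that is already met when the one before it is completed fails the run):
1. the square is picked up: its underside clear of the table, in the gripper (height (world z) of square above 0.015 m and contact force between the fingers and square above 2 N), for 0.2 s.
2. the long leg lies flush against the rail, the square flat near the table, with the end board not yet pushed (angle between the x axis of square_heel and the x axis of frame_corner, either way round below 0.03 rad and contact force between square and rail above 0.5 N and height (world z) of square below 0.012 m and value of joint end_panel above 0.09 rad and contact force between square and end_board below 0.1 N and contact force between the fingers and square above 2 N), for 0.2 s.
At the end, for the whole second after the job is handed in: Gripped square (over 2 N) presses over 1 N on rail and on end board; heel within 4 mm of the corner along x and y and under 12 mm above the table; long leg within 0.03 rad of the rail; tilt under 0.06 rad; end board within 0.025 rad of square (contact force between square and rail above 1 N and contact force between square and end_board above 1 N and contact force between the fingers and square above 2 N and angle between the x axis of square_heel and the x axis of frame_corner, either way round below 0.03 rad and value of joint end_panel between -0.025 and 0.025 rad and x of square_heel in the frame of frame_corner between -0.004 and 0.004 m and y of square_heel in the frame of frame_corner between -0.004 and 0.004 m and z of square_heel in the frame of frame_corner below 0.012 m and angle between square's own z axis and vertical below 0.06 rad); the arm keeps its last pose, push and grip.
It fails at once if the white jar is disturbed (moved over 30 mm) (distance of jar from where it was at the start of the episode above 0.03 m).
It fails at once if the screwdriver is disturbed (moved over 30 mm) (distance of screwdriver from where it was at the start of the episode above 0.03 m).
It fails at once if the steel bowl is disturbed (moved over 30 mm) (distance of bowl from where it was at the start of the episode above 0.03 m).
It also fails if it takes over 51 s, if anything falls off the work surface, if the arm or the gripper's body presses on something with over 40 N, if the wrist force passes 120 N, or if a joint passes its speed limit or range.

## Robot

A 6-joint arm with a two-finger parallel gripper is mounted at the origin on the work surface. World frame = base frame: x ahead of the robot, y to its left, z up, the work surface at z = 0. Lengths are in m, angles in rad, forces in N, time in s.
With the tool pointing down it reaches from about 0.35 to 0.975 m from the base axis. Payload 4.9 kg.
Tool frame: the origin (TCP) lies midway between the tips of the shut fingers; the grasp point (between the pads) lies ctrl.tcp_to_grasp behind it (ctrl.tcp_to_grasp is the distance from the TCP to the grasp point, in m); z points along the fingers, y is the direction in which the jaws open and shut (so a half turn about z gives the same grasp; the last joint's range is limited). The gripper opens to 85 mm and grips with 20 to 120 N. Pads are 22 mm wide; open, the fingers measure 114 mm over their backs; the gripper's body (76 mm by 85 mm) begins 54 mm behind the grasp point. The pads swing forward as they close: fully open they stand 13 mm farther back than shut.
Start: joints at [-0.119, 0.053, 1.613, -0, 1.476, -0.119], TCP at [0.625, 0, 0.231] pointing down, gripper open.
Joint ranges: [-3.01, 3.01], [-1.01, 2.22], [0.06, 2.58], [-1.02, 4.17], [0.09, 2.62], [-3.14, 3.14]. Speed limits (rad/s): [2.57, 2.57, 3.14, 3.14, 3.14, 3.14].

## Interface

Orientations are given as a rotation vector (axis times angle).
In Python, from station import ctrl, get_image, calibration, finish_job, models gives the robot as it stands.
- The arm moves only by the shell command python3 -m creep 'ROWS' [FORCE]. ROWS is JSON, a list of rows, each a list of 7 numbers: the opening, from 0 (shut) to 1 (fully open), then the shift along the tool's x, y, z in m, then the turn, a rotation vector about the tool's x, y, z in degrees. A call has 1 to 20 rows; each row shifts and turns the commanded pose from where the row before left it, along the tool's axes as they then stand; what a row does not reach is not made up. A row lasts 1/10 s, in which the tool goes at most 50 mm and 8.59 degrees, less where a joint would pass 70% of its speed; a pose out of reach is approached as far as the arm can. A call with a gripper value outside its range is refused whole. The fingers move at their own pace and stop on an object; FORCE is the grip in N (left out, the last holds). Time passes only in rows, so rows that do not move let the fingers close. It gives the time, the measured TCP pose, the force and the opening at its end, in the units of the state.
- ctrl.get_obs(): the state, without advancing time (a new reading comes with each control period).
- get_image(name): name is "scene" or "side" or "wrist"; returns the picture (400x640x3 uint8, red, green, blue); there is no depth.
- calibration(name): a dict with "mtx" (3x3 intrinsics, pixels), "R" (3x3) and "t" (3): a world point X has camera coordinates R X + t. Camera axes: x right, y down, z forward; pixel columns grow to the right and rows downward; lengths in m; the calibration is good to about 2 mm. A picture is of the moment at which its call begins: read the wrist's pose just before it. calibration takes no time and is no camera call; for the wrist camera it gives the pose at the moment of the call.
- finish_job(): hands the job in, once; it reports no verdict.
Trained networks look in the newest picture that a camera, given by its name, has taken for a name from the list of things; names that differ only in an ending like _2 or _b are one class to them, and where a whole thing is asked for, a point or a joint stands for the part that bears it (a point fixed in the world has none). Each returns a list of dicts, best first, with "conf" (0 to 1); they miss things now and then, are a little off and sometimes report something else, mostly with a low value. They report only what shows in the picture. A call takes as long as a camera call. They do not tell look-alikes from the thing itself.
- models.search_frame(camera, name): "extent" ([left, top, right, bottom] in pixels, round what is visible of it).
The state is a dict: "t": time; "q": joint angles; "dq": joint speeds; "effort": joint torques, N m; "tool_pos": TCP position; "tool_rot": TCP orientation; "contact_force": force on the tool from outside, world axes, zero at the start; "wrist_torque": the same for the moment, N m; "opening": finger opening in m.
Only numpy, scipy, OpenCV 4.12 (cv2) and the standard library are available. Lean on these libraries where they do the work, as an engineer would, in place of code of your own. Each camera call takes 0.05 s, during which the arm holds its last target. There are 200 camera calls.

## Working session

There is one attempt and no reset: what is moved stays moved. The work goes in short steps, Python scripts to look and compute and a shell command to move; the robot and the scene stay as the last step left them, time stands still between calls to the robot, and variables do not carry over. Pictures are saved under pics/ and viewed, about 8 in all and at most 12, crops included, and the job is handed in when it is done.

```bash
ls; mkdir -p pics
python3 - <<'E'
from station import ctrl,get_image,calibration,models
import cv2,numpy as np
for n in("scene","side"):
    im=get_image(n);cv2.imwrite(f"pics/{n}0.png",im[:,:,::-1])
    for k in("square","square_handle","rail","end_board"):
        print(n,k,[( [round(v) for v in d["extent"]],round(d["conf"],2)) for d in models.search_frame(n,k)])
    c=calibration(n);print(np.round(c["mtx"],1).tolist(),np.round(c["R"],3).tolist(),np.round(c["t"],3))
o=ctrl.get_obs();print(o["t"],o["tool_pos"],o["tool_rot"],o["opening"],ctrl.tcp_to_grasp)
E
```

```text
pics
scene square [([147, 294, 206, 336], 0.94), ([185, 218, 240, 266], 0.92), ([184, 160, 243, 205], 0.58)]
scene square_handle [([182, 158, 244, 205], 0.8), ([180, 216, 242, 266], 0.69), ([151, 292, 206, 336], 0.63)]
scene rail [([341, 86, 429, 118], 0.96), ([373, 218, 452, 256], 0.91), ([269, 148, 339, 175], 0.56)]
scene end_board [([335, 153, 348, 211], 0.84)]
[[502.4, 0.0, 320.3], [0.0, 502.4, 197.6], [0.0, 0.0, 1.0]] [[0.436, 0.9, 0.008], [0.785, -0.377, -0.491], [-0.439, 0.22, -0.871]] [-0.318 -0.382  1.758]
side square [([300, 249, 350, 299], 0.97), ([230, 239, 275, 287], 0.96), ([379, 278, 430, 334], 0.86)]
side square_handle [([232, 238, 276, 290], 0.79), ([379, 275, 428, 336], 0.71), ([304, 248, 353, 301], 0.67)]
side rail [([260, 185, 279, 230], 0.91), ([360, 154, 380, 196], 0.89), ([220, 136, 257, 184], 0.79)]
side end_board [([279, 184, 328, 203], 0.59)]
[[519.2, 0.0, 319.2], [0.0, 519.2, 196.3], [0.0, 0.0, 1.0]] [[0.987, -0.159, 0.008], [-0.079, -0.533, -0.842], [0.138, 0.831, -0.539]] [-0.538  0.133  1.557]
0.5 [ 6.24959960e-01 -3.90136830e-06  2.31285916e-01] [-2.22144520e+00 -2.22139587e+00  3.63986075e-05] 0.085076969744656 0.0187
```

View pics/scene0.png

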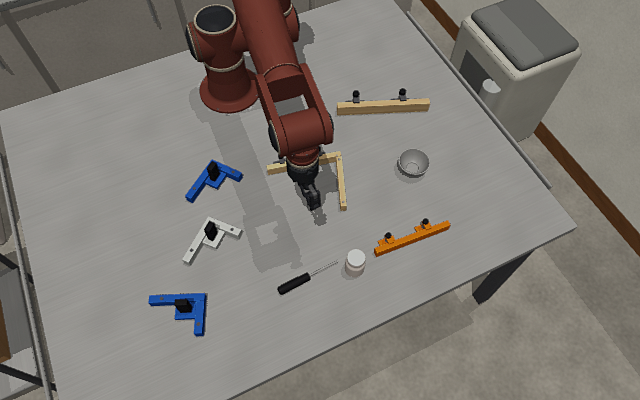

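View pics/side0.png

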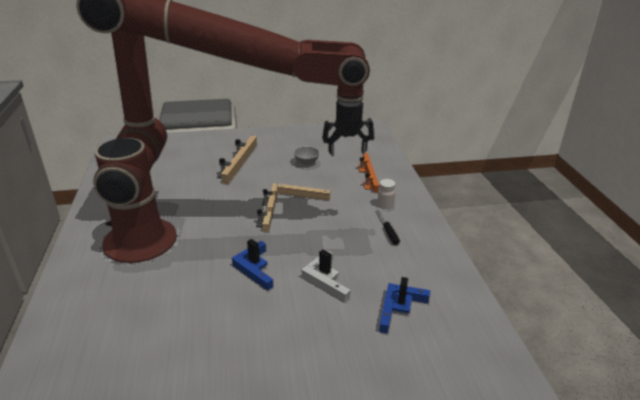

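The candidates that look like the square are blue at scene (212,180), aluminium at (212,241) and blue at (182,312). I choose the aluminium one. The rail candidates are the long pale one at (383,105), the small pale one at (303,163), which joins the end board, and the orange one at (413,238). I choose the small pale one. Next is a close crop of both choices.

Run:
```python
import cv2,numpy as np
from station import get_image
s=cv2.imread("pics/scene0.png");d=cv2.imread("pics/side0.png");w=get_image("wrist")[:,:,::-1]
f=lambda im,x,y,W,H,k:cv2.resize(im[y:y+H,x:x+W],None,fx=k,fy=k,interpolation=cv2.INTER_CUBIC)
a=np.hstack([f(s,175,205,80,75,4),f(s,260,140,100,75,4)])
b=np.hstack([f(d,290,235,80,75,4),f(d,245,165,100,75,4)])
cv2.imwrite("pics/c1.png",np.vstack([a,b]));cv2.imwrite("pics/w1.png",w)
```

```text
(no output)
```

View pics/c1.png

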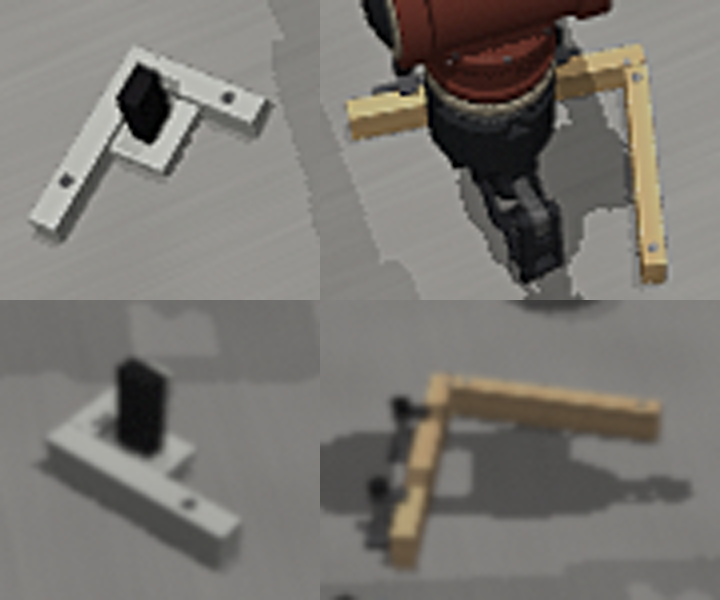

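View pics/w1.png

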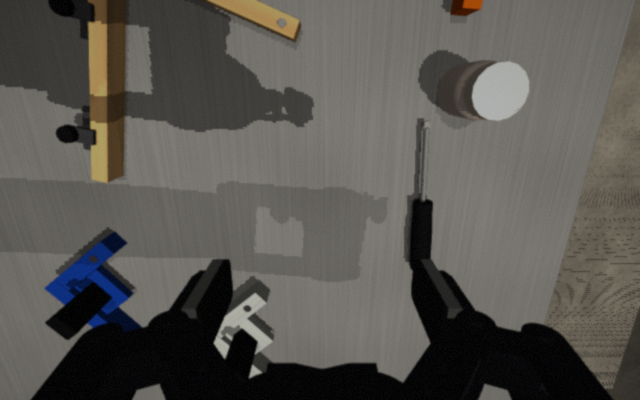

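The crops confirm the aluminium square, with its heel at scene (209,217), and the small pale rail joined to the end board. In the wrist view the rail runs down x≈90–125, and the end board's tip is at (300,30). Next I compute positions.

```bash
cat > h.py <<'E'
from station import ctrl,get_image,calibration
import numpy as np
def ray(n,px,z,c=None):
    c=c or calibration(n);R=np.array(c["R"]);t=np.array(c["t"]).ravel()
    o=-R.T@t;d=R.T@np.linalg.inv(c["mtx"])@[px[0],px[1],1];return o+d*(z-o[2])/d[2]
E
python3 - <<'E'
from h import *
np.set_printoptions(precision=4,suppress=True)
P=lambda n,l,z:np.array([ray(n,p,z) for p in l])[:,:2]
s=P("scene",[(208.75,216.75),(182.5,260.5),(242.5,230)],.03)
print("sq scene",s,np.linalg.norm(s[1]-s[0]),np.linalg.norm(s[2]-s[0]),np.degrees(np.arctan2(*(s[1]-s[0])[::-1])))
s=P("side",[(290+47/4,235+140/4),(290+240/4,235+225/4)],.03);print("sq side heel,long outer?",s)
# frame in side: corner inner top, rail end inner top, board end inner top
print("fr side",P("side",[(245+112/4,165+90/4),(245+93/4,165+235/4),(245+338/4,165+108/4)],.032))
print("fr scene",P("scene",[(260+308/4,140+68/4),(260+32/4,140+125/4),(260+320/4,140+265/4)],.032))
print("wrist",P("wrist",[(106,0),(106,180),(122,0),(122,180),(298,38)],.032))
c=calibration("wrist");print(c["mtx"],c["R"],-np.array(c["R"]).T@np.array(c["t"]).ravel())
E
```

```text
sq scene [[ 0.4637 -0.2358]
 [ 0.5624 -0.3486]
 [ 0.5468 -0.1624]] 0.14988404183096032 0.11088828032454663 -48.804639568479715
sq side heel,long outer? [[ 0.4586 -0.2399]
 [ 0.5705 -0.3408]]
fr side [[ 0.4174  0.1926]
 [ 0.3854 -0.0152]
 [ 0.6017  0.1365]]
fr scene [[ 0.439   0.1988]
 [ 0.3942 -0.0176]
 [ 0.6002  0.1273]]
wrist [[ 0.4212  0.1604]
 [ 0.3821 -0.0159]
 [ 0.4363  0.1604]
 [ 0.4    -0.0158]
 [ 0.6011  0.1281]]
[[317.157    0.     321.5516]
 [  0.     317.157  195.6297]
 [  0.       0.       1.    ]] [[ 1.      0.0002 -0.0008]
 [ 0.0005 -0.945   0.3271]
 [-0.0007 -0.3271 -0.945 ]] [0.6243 0.0841 0.374 ]
```

```bash
python3 -m creep '[[1,-0.041,-0.016,0,0,0,0],[1,-0.041,-0.016,0,0,0,0],[1,-0.041,-0.016,0,0,0,0],[1,-0.041,-0.016,0,0,0,0],[1,-0.04,-0.017,0,0,0,0],[1,-0.04,-0.017,0,0,0,0],[1,0,0,0,0,0,-8.24],[1,0,0,0,0,0,-8.24],[1,0,0,0,0,0,-8.24],[1,0,0,0,0,0,-8.24],[1,0,0,0,0,0,-8.24],[1,0,0,0,0,0,0],[1,0,0,0,0,0,0]]' 80
python3 - <<'E'
from h import *
import cv2
c=calibration("wrist");cv2.imwrite("pics/w2.png",get_image("wrist")[:,:,::-1]);np.savez("w2.npz",**{k:np.array(c[k]) for k in("mtx","R","t")})
cv2.imwrite("pics/scene2.png",get_image("scene")[:,:,::-1])
s=cv2.imread("pics/scene2.png")[140:220,255:360];s=cv2.resize(s,None,fx=5.5,fy=5.5,interpolation=cv2.INTER_CUBIC);cv2.imwrite("pics/s2c.png",s);print(s.shape)
E
```

```text
t: 1.85
tool_pos: [0.527, -0.244, 0.2314]
tool_rot: [1.302, 2.859, -0.0]
contact_force: [0.2, 0.1, -0.2]
opening: 0.0853
(440, 578, 3)
```

View pics/w2.png

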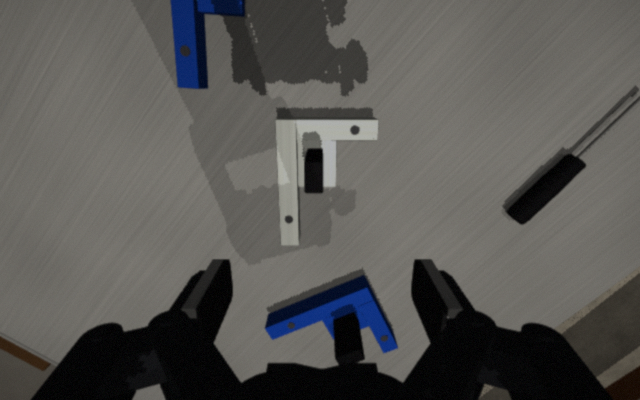

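View pics/s2c.png

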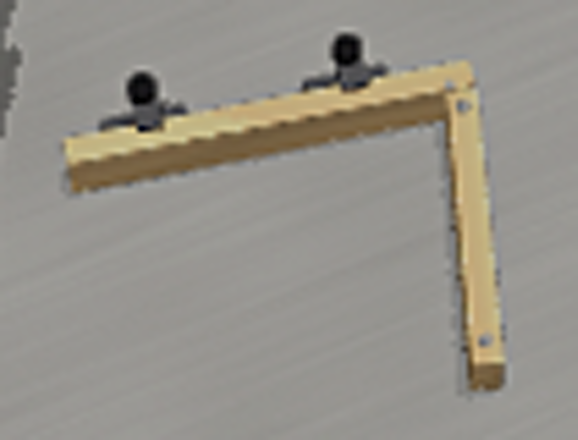

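The wrist view shows the square's heel at (278,120), its long end at (281,245), its short end at (378,120) and the handle top around (314,170). The scene crop now shows the rail's inner edges and the leaning end board unobstructed.

Run:
```python
from h import *
np.set_printoptions(precision=4,suppress=True)
c=dict(np.load("w2.npz"))
s=np.array([ray("wrist",p,.03,c)[:2] for p in [(277,120),(281,245.5),(378.5,120)]])
for i in(1,2):
    d=s[i]-s[0];print(np.linalg.norm(d),np.degrees(np.arctan2(d[1],d[0])))
print(s)
a=np.radians(-48.8);x=np.array([np.cos(a),np.sin(a)]);y=np.array([-x[1],x[0]]);print("handle from heel",s[0]+.048*x+.042*y)
print("handle top", np.mean([ray("wrist",p,.087,c)[:2] for p in [(307,149),(323,149),(323,192),(306,192)]],0))
q=lambda u,v:((u+.5)/5.5-.5+255,(v+.5)/5.5-.5+140)
L=lambda n,A,B,z:print(n,ray("scene",q(*A),z)[:2],ray("scene",q(*B),z)[:2],np.degrees(np.arctan2(*(ray("scene",q(*B),z)-ray("scene",q(*A),z))[1::-1])))
L("rail top",(445,95),(68,165),.032);L("rail bot",(447,121),(72,191),0);L("board top",(447,95),(470,362),.032)
```

```text
0.14893593580140368 -49.72083501702722
0.10763605738001368 41.04110325243513
[[ 0.4575 -0.2375]
 [ 0.5538 -0.3511]
 [ 0.5387 -0.1668]]
handle from heel [ 0.5207 -0.2459]
handle top [ 0.5152 -0.2414]
rail top [0.4365 0.1947] [ 0.3872 -0.0181] -103.03847122495901
rail bot [0.4345 0.1983] [ 0.3845 -0.0174] -103.04779791116555
board top [0.437  0.1958] [0.5977 0.1287] -22.635666357906032
```

```bash
python3 -m creep '[[1,0.004,-0.004,0.03,0,0,0],[1,0,0,0.04,0,0,0],[1,0,0,0.04,0,0,0],[1,0,0,0.04,0,0,0],[1,0,0,0.026,0,0,0],[1,0,0,0.01,0,0,0],[1,0,0,0,0,0,0],[0,0,0,0,0,0,0],[0,0,0,0,0,0,0],[0,0,0,0,0,0,0],[0,0,0,0,0,0,0],[0,0,0,0,0,0,0],[0,0,0,0,0,0,0],[0,0,0,0,0,0,0],[0,0,0,0,0,0,0],[0,0,0,0,0,0,0]]' 80
python3 - <<'E'
from h import *
import cv2
im=get_image("wrist")[:,:,::-1];cv2.imwrite("pics/w3.png",im)
E
```

```text
t: 3.55
tool_pos: [0.522, -0.2442, 0.0465]
tool_rot: [1.297, 2.859, -0.001]
contact_force: [-0.9, 0.0, 5.5]
opening: 0.0172
```

View pics/w3.png

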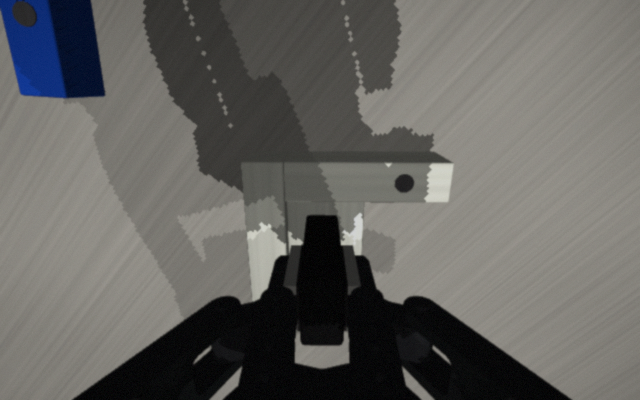

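Gripped: the handle is between the pads and the short leg's outer edge runs from heel (243,163) to (453,163). I lift and measure the square in the hand.

```bash
python3 - <<'E'
from h import *
from scipy.spatial.transform import Rotation as Ro
np.set_printoptions(precision=4,suppress=True)
o=ctrl.get_obs();T=Ro.from_rotvec(o["tool_rot"])
p=[ray("wrist",q,.03) for q in[(243,162.5),(453,162.5)]]
d=p[1]-p[0];print(p,np.linalg.norm(d),np.degrees(np.arctan2(d[1],d[0])))
print("heel in tool",T.inv().apply(p[0]-o["tool_pos"]),"tool y world",T.apply([0,1,0]))
E
python3 -m creep '[[0,0,0,-0.01,0,0,0],[0,0,0,-0.015,0,0,0],[0,0,0,-0.015,0,0,0],[0,0,0,0,0,0,0],[0,0,0,0,0,0,0],[0,0,0,0,0,0,0],[0,0,0,0,0,0,0]]'
```

```text
[array([ 0.4597, -0.2355,  0.03  ]), array([ 0.5407, -0.1646,  0.03  ])] 0.10757937359181233 41.2079443263097
heel in tool [ 0.0476 -0.0412  0.0164] tool y world [0.7524 0.6587 0.0003]
t: 4.3
tool_pos: [0.5207, -0.2432, 0.0844]
tool_rot: [-1.297, -2.859, -0.0]
contact_force: [0.3, 0.4, -2.8]
opening: 0.0171
```

```bash
python3 -m creep '[[0,0,0,-0.02,0,0,0],[0,0,0,-0.03,0,0,0],[0,0,0,-0.02,0,0,0],[0,0,0,0,0,0,7.7],[0,0,0,0,0,0,7.7],[0,0,0,0,0,0,7.7],[0,0,0,0,0,0,7.7],[0,0,0,0,0,0,7.7],[0,0,0,0,0,0,7.7],[0,0,0,0,0,0,7.7],[0,0.038,-0.0147,0,0,0,0],[0,0.038,-0.0147,0,0,0,0],[0,0.038,-0.0147,0,0,0,0],[0,0.038,-0.0147,0,0,0,0],[0,0.038,-0.0147,0,0,0,0],[0,0.038,-0.0147,0,0,0,0],[0,0.038,-0.0147,0,0,0,0],[0,0.038,-0.0147,0,0,0,0],[0,0,0,0,0,0,0],[0,0,0,0,0,0,0]]'
python3 - <<'E'
from h import *
import cv2
c=calibration("wrist");np.savez("w4.npz",**{k:np.array(c[k]) for k in("mtx","R","t")})
im=get_image("wrist")[:,:,::-1];cv2.imwrite("pics/w4.png",im)
E
```

```text
t: 6.3
tool_pos: [0.473, 0.0794, 0.1548]
tool_rot: [-2.451, -1.965, 0.002]
contact_force: [0.0, 0.1, -4.6]
opening: 0.0172
```

View pics/w4.png

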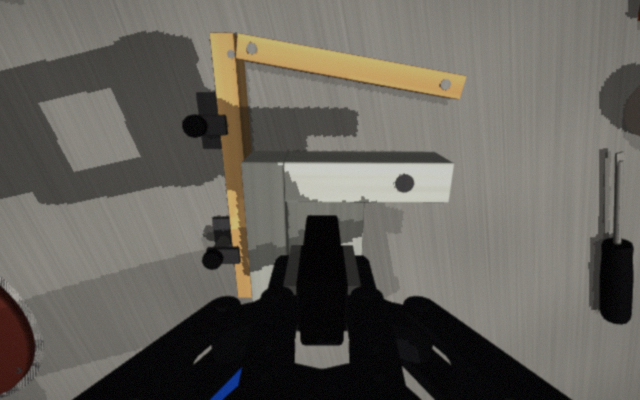

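The wrist view shows the rail inside the corner near (237,60), the end board tip at (463,98), and the square held clear of both. One enlarged crop gives the rail edge.

Run:
```python
import cv2,numpy as np
im=cv2.imread("pics/w4.png")
a=cv2.resize(im[25:165,200:270],None,fx=4,fy=4,interpolation=cv2.INTER_CUBIC)
b=cv2.resize(im[165:305,200:270],None,fx=4,fy=4,interpolation=cv2.INTER_CUBIC)
cv2.imwrite("pics/w4c.png",np.hstack([a,b]))
```

```text
(no output)
```

View pics/w4c.png

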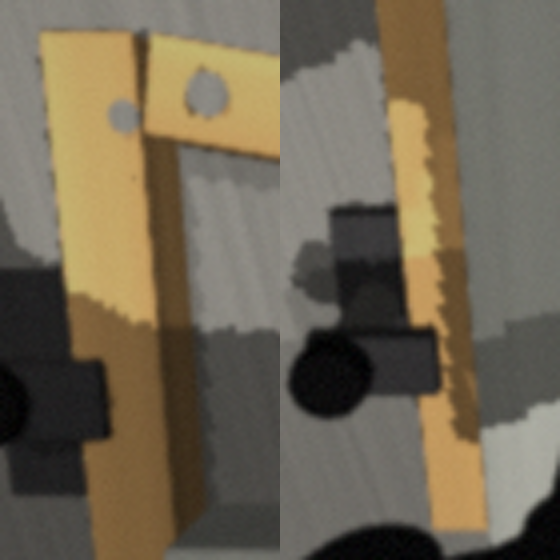

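Run:
```python
from h import *
from scipy.spatial.transform import Rotation as Ro
np.set_printoptions(precision=4,suppress=True)
c=dict(np.load("w4.npz"));q=lambda u,v:((u+.5)/4-.5+200,(v+.5)/4-.5+25)
W=lambda l,z:np.array([ray("wrist",q(*p),z,c)[:2] for p in l])
def fit(n,l,z):
    p=W(l,z);m=p.mean(0);d=np.linalg.svd(p-m)[2][0];d*=-np.sign(d[1]);print(n,p[0],p[-1],np.degrees(np.arctan2(d[1],d[0])));return m,d
mo,do=fit("outer top",[(40,30),(62,245),(90,500),(108,660),(152,1085)],.032)
mi,di=fit("inner top",[(135,30),(145,140),(156,320),(175,530)],.032)
mb,db=fit("inner bot",[(176,145),(190,320),(205,480)],0)
print("end outer",W([(40,30),(152,1089)],.032),"board inner top",[ray("wrist",p,.032,c)[:2] for p in[(236.5,58.5),(460,98)]])
a=np.radians(-102.8);fx=np.array([np.cos(a),np.sin(a)]);fy=np.array([-fx[1],fx[0]])
print("fy offsets: outer+18",mo@fy+.018,"inner",mi@fy,"bot",mb@fy,"scene top/bot",np.array([.4365,.1947])@fy,np.array([.4345,.1983])@fy,np.array([.3872,-.0181])@fy)
print("fx: outer far corner, outer near-220, scene", W([(40,30)],.032)[0]@fx, W([(152,1089)],.032)[0]@fx-.220, np.array([.4365,.1947])@fx,np.array([.3872,-.0181])@fx-.22)
o=ctrl.get_obs();T=Ro.from_rotvec(o["tool_rot"]);tx=T.apply([1,0,0]);print("sq x angle",np.degrees(np.arctan2(-tx[1],-tx[0])),"tcp fx,fy",o["tool_pos"][:2]@fx,o["tool_pos"][:2]@fy,o["tool_pos"][2])
```

```text
outer top [0.4165 0.2169] [ 0.3658 -0.0133] -102.3849985664019
inner top [0.434 0.213] [0.413  0.1199] -102.78450350157857
inner bot [0.4289 0.1959] [0.4141 0.1248] -101.79654318992888
end outer [[ 0.4165  0.2169]
 [ 0.3655 -0.0145]] board inner top [array([0.4307, 0.1951]), array([0.5964, 0.1283])]
fy offsets: outer+18 0.3767943269890299 inner 0.3760143553911278 bot 0.37539405623014355 scene top/bot 0.3825172006678681 0.37976932736782687 0.38158785779402643
fx: outer far corner, outer near-220, scene -0.30380253685770886 -0.2868609978412287 -0.28656749849419066 -0.28813337496532704
sq x angle -102.66187163672087 tcp fx,fy -0.1815014247499475 0.44405963819609745 0.15487764000967355
```

```bash
python3 -m creep '[[0,0,0,0.03,0,0,0],[0,0,0,0.03,0,0,0],[0,0,0,0.025,0,0,0],[0,0,0,0.012,0,0,0],[0,0,0,0.008,0,0,0],[0,0,-0.005,0,0,0,0],[0,0,-0.005,0,0,0,0],[0,0,-0.004,0,0,0,0],[0,0,-0.002,0,0,0,0],[0,0,0,0,0,0,0],[0,0,0,0,0,0,0],[0,0,0,0,0,0,0]]' 100
python3 - <<'E'
from h import *
import cv2
im=get_image("wrist")[:,:,::-1];cv2.imwrite("pics/w5.png",im)
E
```

```text
t: 7.55
tool_pos: [0.4581, 0.0823, 0.0506]
tool_rot: [2.453, 1.962, 0.001]
contact_force: [0.7, 0.4, -3.3]
opening: 0.017
```

View pics/w5.png

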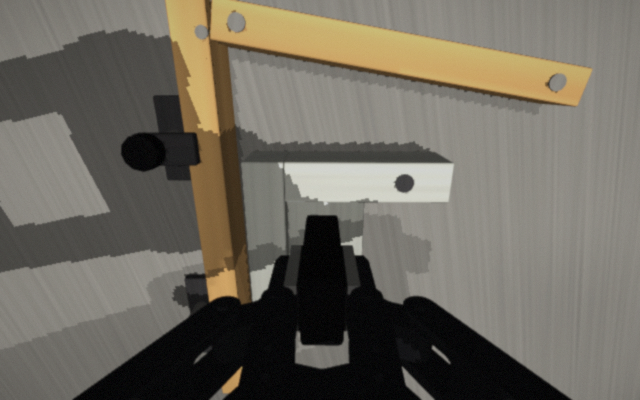

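The square is down and hangs clear of the table: heel at (243,163), rail inner edge about 20 px to its left (≈10 mm), and the end board is still well ahead of it. I check the angle numerically.

Run:
```python
from h import *
import cv2
from scipy.spatial.transform import Rotation as Ro
im=cv2.imread("pics/w5.png").astype(int);h=cv2.cvtColor(im.astype(np.uint8),cv2.COLOR_BGR2HSV)
out=[];bot=[];inn=[]
for r in list(range(50,90,5))+list(range(205,265,6)):
    m=np.where((h[r,150:262,1]>90)&(h[r,150:262,0]<30)&(im[r,150:262,2]>50))[0]+150
    if len(m)<8: continue
    row=cv2.GaussianBlur(im[r:r+1,:,2].astype(np.float32),(5,1),0)[0]
    g=np.diff(row[m[0]+6:m[-1]-2]); e=m[0]+6+np.argmin(g)+.5
    print(r,m[0],e,m[-1]+1); out.append((m[0]-.5,r)); inn.append((e,r)); bot.append((m[-1]+.5,r))
for n,l,z in(("outer",out,.032),("inner top",inn,.032),("bot",bot,0)):
    p=np.array([ray("wrist",q,z)[:2] for q in l]);m=np.median(p,0)
    vx,vy,_,_=cv2.fitLine(p.astype(np.float32),cv2.DIST_HUBER,0,1e-4,1e-5).ravel();s=-np.sign(vy)
    a=np.radians(-102.66);fy=np.array([-np.sin(a),np.cos(a)]);print(n,np.degrees(np.arctan2(s*vy,s*vx)),m@fy)
o=ctrl.get_obs();tx=Ro.from_rotvec(o["tool_rot"]).apply([1,0,0]);print("sq",np.degrees(np.arctan2(-tx[1],-tx[0])),o["tool_pos"][:2]@fy-.042)
```

```text
50 172 209.5 262
55 173 210.5 228
60 174 210.5 229
65 175 211.5 229
70 175 211.5 229
75 176 212.5 230
80 177 212.5 231
85 177 213.5 231
205 195 226.5 243
211 196 227.5 243
217 197 227.5 244
223 198 228.5 244
229 199 229.5 245
235 199 230.5 245
241 200 230.5 246
247 201 231.5 247
253 203 232.5 247
259 203 223.5 248
outer -102.310196 0.35918750899790675
inner top -102.31493 0.3766425843526322
bot -102.22885 0.37650863743160795
sq -102.69821326329844 0.38686182074182096
```

```bash
python3 -m creep '[[0,0,-0.004,0,0,0,-0.4],[0,0,-0.003,0,0,0,0],[0,0,-0.001,0,0,0,0],[0,0,-0.001,0,0,0,0],[0,0,-0.001,0,0,0,0],[0,0,0,0,0,0,0],[0,0,0,0,0,0,0]]'; python3 -m creep '[[0,0,-0.001,0,0,0,0],[0,0,0,0,0,0,0],[0,0,0,0,0,0,0]]'
```

```text
t: 8.3
tool_pos: [0.4489, 0.0844, 0.0507]
tool_rot: [2.445, 1.97, 0.002]
contact_force: [3.9, -0.2, -5.6]
opening: 0.017
t: 8.6
tool_pos: [0.4488, 0.0844, 0.0509]
tool_rot: [2.444, 1.969, 0.005]
contact_force: [6.7, -1.5, -6.9]
opening: 0.0166
```

Contact with the rail held for over 0.3 s at about 6 N. Next I slide towards the corner.

```bash
python3 -m creep '[[0,0.003,0,0,0,0,0],[0,0.005,0,0,0,0,0],[0,0.005,0,0,0,0,0],[0,0.005,0,0,0,0,0],[0,0.005,0,0,0,0,0],[0,0.005,0,0,0,0,0],[0,0.005,0,0,0,0,0],[0,0.004,0,0,0,0,0],[0,0.003,0,0,0,0,0],[0,0,0,0,0,0,0]]'; python3 -m creep '[[0,0.003,0,0,0,0,0],[0,0.003,0,0,0,0,0],[0,0.002,0,0,0,0,0],[0,0,0,0,0,0,0]]'
```

```text
t: 9.6
tool_pos: [0.4573, 0.1231, 0.0513]
tool_rot: [2.443, 1.969, 0.002]
contact_force: [4.6, -2.5, -3.1]
opening: 0.017
t: 10.0
tool_pos: [0.4589, 0.1306, 0.0512]
tool_rot: [2.443, 1.969, 0.001]
contact_force: [5.3, -4.5, -3.5]
opening: 0.0167
```

```bash
for i in 1; do :; done; python3 -m creep '[[0,0.003,0,0,0,0,0],[0,0.002,0,0,0,0,0],[0,0.001,0,0,0,0,0],[0,0,0,0,0,0,0]]'; python3 -m creep '[[0,0.001,0,0,0,0,0],[0,0.001,0,0,0,0,0],[0,0,0,0,0,0,0]]';  python3 -m creep '[[0,0.001,0,0,0,0,0],[0,0.001,0,0,0,0,0],[0,0,0,0,0,0,0]]'
```

```text
t: 10.4
tool_pos: [0.4602, 0.1363, 0.0512]
tool_rot: [2.443, 1.969, 0.001]
contact_force: [5.0, -4.4, -3.8]
opening: 0.0171
t: 10.7
tool_pos: [0.4606, 0.1382, 0.0512]
tool_rot: [2.443, 1.968, 0.001]
contact_force: [4.7, -4.6, -3.7]
opening: 0.0168
t: 11.0
tool_pos: [0.461, 0.1401, 0.0512]
tool_rot: [2.443, 1.969, 0.001]
contact_force: [5.0, -5.7, -3.3]
opening: 0.0171
```

```bash
python3 -m creep '[[0,0.001,0,0,0,0,0],[0,0,0,0,0,0,0],[0,0,0,0,0,0,0]]'; python3 -m creep '[[0,0.001,0,0,0,0,0],[0,0,0,0,0,0,0],[0,0,0,0,0,0,0]]'
python3 - <<'E'
from h import *
import cv2
im=get_image("wrist")[:,:,::-1];cv2.imwrite("pics/w6.png",cv2.resize(im[60:260,190:590],None,fx=2,fy=2,interpolation=cv2.INTER_CUBIC))
E
```

```text
t: 11.3
tool_pos: [0.4611, 0.1408, 0.0512]
tool_rot: [2.442, 1.968, 0.0]
contact_force: [4.5, -5.7, -2.7]
opening: 0.017
t: 11.6
tool_pos: [0.4612, 0.1409, 0.0512]
tool_rot: [2.441, 1.968, -0.003]
contact_force: [3.5, -9.2, -1.5]
opening: 0.017
```

View pics/w6.png

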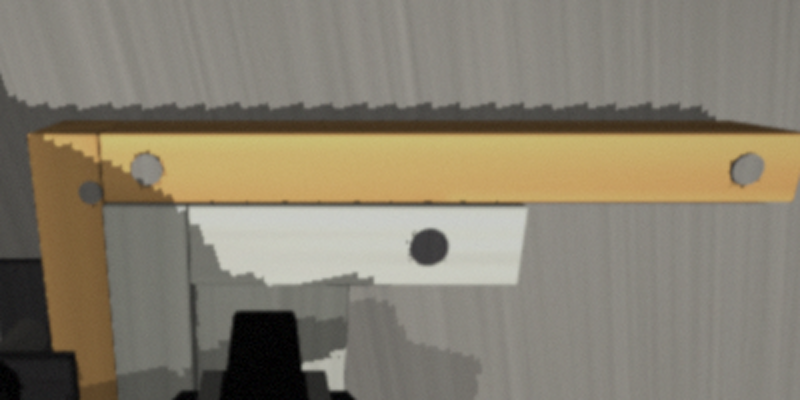

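```bash
python3 -m creep '[[0,0.0003,-0.0008,0,0,0,0],[0,0,0,0,0,0,0],[0,0,0,0,0,0,0],[0,0,0,0,0,0,0],[0,0,0,0,0,0,0],[0,0,0,0,0,0,0]]'
python3 - <<'E'
from h import *
import cv2
from scipy.spatial.transform import Rotation as Ro
im=get_image("wrist")[:,:,::-1];h=cv2.cvtColor(np.ascontiguousarray(im),cv2.COLOR_BGR2HSV)
l=[]
for u in range(290,560,10):
    m=np.where((h[100:170,u,1]>90)&(h[100:170,u,0]<30))[0]
    if len(m): l.append(ray("wrist",(u,100+m[-1]+.5),.032)[:2])
p=np.array(l,np.float32);vx,vy,_,_=cv2.fitLine(p,cv2.DIST_HUBER,0,1e-4,1e-5).ravel();s=np.sign(vx)
print("board inner edge dir",np.degrees(np.arctan2(s*vy,s*vx)))
o=ctrl.get_obs();T=Ro.from_rotvec(o["tool_rot"]);t=T.apply([0,1,0]);print("sq y dir",np.degrees(np.arctan2(t[1],t[0])),"tool tilt",np.arccos(-T.apply([0,0,1])[2]),"F in tool",T.inv().apply(o["contact_force"]),o["tool_pos"],o["opening"],o["t"])
E
```

```text
t: 12.25
tool_pos: [0.4611, 0.141, 0.0513]
tool_rot: [2.44, 1.967, -0.002]
contact_force: [6.0, -11.6, -2.1]
opening: 0.0165
board inner edge dir -12.000875
sq y dir -12.24606767182397 tool tilt 0.007769530260744128 F in tool [-9.56793236  7.52452505  2.75213423] [0.46113001 0.14100058 0.05131966] 0.016725679507189336 12.3
```

```bash
python3 -c "
from station import finish_job,ctrl
print(finish_job())"
```

```text
the job is handed in; nothing more can be done
None
```

I handed the job in at about 12.3 s with the aluminium square still gripped and pressed into the corner. The hand-in gives no verdict, so what follows is from my own last measurements.

- **Pick-up:** I gripped the square by its handle and lifted it about 38 mm clear of the table. I then carried it high to the frame, clear of the other things.
- **Along the rail:** I lowered it to about 4 mm above the table and pressed the long leg on the rail at 4–7 N for over 0.3 s. The end board was untouched, about 35 mm from the short leg.
- **Into the corner:** I slid it along the rail until it stopped moving and the force rose.

| Final check | Measured | Limit |
|---|---|---|
| Push towards the end board | about 9.6 N | over 1 N |
| Push towards the rail | about 7.5 N | over 1 N |
| Long leg against the rail | about 0.001 rad | 0.03 rad |
| End board from square | about 0.005 rad | 0.025 rad |
| Tool tilt | 0.008 rad | 0.06 rad |
| Height above the table | about 5 mm | 12 mm |

The last picture viewed, taken just before the final 0.3–0.8 mm press, shows both faces touching.

- **Contact forces:** These come from the wrist sensor, so friction between the parts could shift them slightly.
- **Heel position:** I did not measure it directly. My camera estimates of the corner differed by up to 5–6 mm, so I relied on the contact stop and the pictures.
- **Bystanders:** I planned the moves to stay clear of the jar, screwdriver and bowl, but took no picture of them at the end.

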